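# Confirm a finished order at its touch-free sensor and send the tote through

## Task

The order in the tote with the round tin is complete. Confirm it at that lane's touch-free sensor: point your fingertips down just above its dark window, without touching it, and stay there for at least two seconds, keeping your hand away from the other lanes' sensors. Then push that tote along its lane from outside, without lifting it, gripping its wall or touching the tin, until it rests against the tube at the far end, and move clear, leaving everything else on the bench where it is.

Things in the scene. Friction and masses are not known exactly. Their poses are not given: they have to be found in the camera images.
- rack: fixed frame of cream 28 mm tubes with black clamps (58 mm high): four tubes on the bench, 180 mm apart, bound three lanes; front and far tubes lie across on them (tops 56 mm up). Origin on the bench under the middle of the front tube; x along the lanes away from the robot, y left, z up. Lanes centred at y = +180, 0, -180 mm; the far tube's near side, the totes' stop, at x = 367 mm
- window0 (a point): centre of the window of the left lane's touch-free sensor, on the top face of its module: dark, round, 27 mm across, steel bezel, facing up, 78 mm above the bench. Grey module 44 mm along the lane, 96 across, clamped on the front tube; all three alike. Senses fingertips over the window, within 20 mm of its centre and up to 50 mm above. x along the lane away from the robot, y left, z up
- window1 (a point): centre of the window of the middle lane's touch-free sensor, on the top face of its module: dark, round, 27 mm across, steel bezel, facing up, 78 mm above the bench. Grey module 44 mm along the lane, 96 across, clamped on the front tube; all three alike. Senses fingertips over the window, within 20 mm of its centre and up to 50 mm above. x along the lane away from the robot, y left, z up
- window2 (a point): centre of the window of the right lane's touch-free sensor, on the top face of its module: dark, round, 27 mm across, steel bezel, facing up, 78 mm above the bench. Grey module 44 mm along the lane, 96 across, clamped on the front tube; all three alike. Senses fingertips over the window, within 20 mm of its centre and up to 50 mm above. x along the lane away from the robot, y left, z up
- tote_tin: milk-white open tote holding the round tin, loose, about 0.6 kg with it, in any one lane. 198 mm (along the lane) x 138 x 75 mm high; top rim 8 mm high stands out 3 mm, so near rim edge 102 mm from centre. Slides on the bench, 2 to 9 N, 7 mm side play. Origin: centre of underside, x along the lane, z up. Starts 56 to 81 mm short of home (near edge 85 to 110 mm past the front tube's axis); home at rack x = 268 mm
- tin_center (a point): centre (half-way up) of the round tin, 72 mm across and 72 mm high, steel with a lid and a brown paper band, standing upright on the floor of its tote, about 77 mm high to its top, close to the tote's middle. z up
- tote_carton: tote of the same make in another lane, holding an upright carton. Origin at the centre of its underside. Leave it
- tote_flat: tote of the same make in another lane, holding a low flat carton. Origin at the centre of its underside. Leave it
- carton: upright brown carton 75 x 55 x 78 mm in its tote. Origin at the centre of its underside
- flat: low flat brown carton 120 x 85 x 32 mm in its tote. Origin at the centre of its underside
- scanner: black hand-held bar-code reader lying on its side on the right of the bench, about 120 x 160 x 50 mm. Origin on the bench under its head
- tape: roll of brown parcel tape lying flat, 102 mm across, 48 mm high, on the near left of the bench. Origin at the centre of its underside
- marker: white marker pen with a black cap, 135 mm long, 18 mm thick, on the near right of the bench. Origin on the bench under its middle
- parcel: closed brown parcel 200 x 130 x 90 mm on the left of the bench. Origin at the centre of its underside

How it is judged:
By the outcome, as a careful person would: the job done as asked, in the order asked, and still so for the second after the job is handed in, with the robot touching nothing.
It also fails if it takes over 48 s, if anything falls off the work surface, if the arm or the gripper's body presses on something with over 40 N, if the wrist force passes 120 N, or if a joint passes its speed limit or range.

## Robot

A 7-joint arm with a two-finger parallel gripper is mounted at the origin on the work surface. World frame = base frame: x ahead of the robot, y to its left, z up, the work surface at z = 0. Lengths are in m, angles in rad, forces in N, time in s.
With the tool pointing down it reaches from about 0.35 to 0.9 m from the base axis. Payload 8.1 kg.
Tool frame: the origin (TCP) lies at the very end of the fingers, on their centre line; the grasp point (between the pads) lies 19 mm behind it (arm.grip_depth is the distance from the TCP to the grasp point, in m); x points along the fingers, z is the direction in which the jaws open and shut, and the axes are right-handed (so a half turn about x gives the same grasp; the last joint's range is limited). The gripper opens to 92 mm and grips with 3 to 60 N. Pads are 19 mm wide; open, the fingers measure 130 mm over their backs; the gripper's body (75 mm by 190 mm) begins 47 mm behind the grasp point.
Start: joints at [1.2, 0.434, 0.025, 1.573, -0.012, 1.134, -0.075], TCP at [0.165, -0.603, 0.227] pointing down, gripper open.
Joint ranges: [-2.62, 2.62], [-0.44, 2.09], [-1.27, 1.32], [0.08, 2.57], [-1.32, 4.46], [0.12, 2], [-2.74, 2.74]. Speed limits (rad/s): [2.22, 2.22, 3.01, 3.01, 3.14, 3.14, 3.14].

## Interface

Orientations are given as a rotation vector (axis times angle).
In Python, from cell import status, cams, arm gives the robot as it stands. The module is installed in compiled form; this text tells all that it offers.
- The arm moves only by the tool step_arm, never from a script. Its argument "rows" is a list of rows, each a list of 7 numbers: the gripper command: -1 is fully open, 1 is shut, values between are in proportion, then the shift along the tool's x, y, z as a fraction of full scale, then the turn, a rotation vector about the tool's x, y, z as a fraction of full scale. In form: [[grip, x, y, z, rx, ry, rz], ...]. A call has 1 to 12 rows; each row is the pose to reach, as a shift and turn from the pose commanded when the call began, along the tool's axes at that moment; what a row does not reach only later rows make up. Full scale, the value 1, is 80 cm for a shift and 60 degrees for a turn. A row lasts 1/12 s, in which the tool goes at most 41.7 mm and 7.16 degrees, less where a joint would pass 70% of its speed; a pose out of reach is approached as far as the arm can. A call with a number of a shift or a turn outside -1 to 1 is refused whole. A call with a gripper value outside its range is refused whole. The fingers move at their own pace and stop on an object; "newtons" is the grip in N (left out, the last holds). Time passes only in rows, so rows that repeat a pose let the fingers close. It gives the time, the measured TCP pose, the force and the opening at its end, in the units of the state.
- status.observe(): the state, without advancing time (a new reading comes with each control period).
- cams.get_image(name): name is "scene" or "top" or "wrist"; returns a dict with "pixels" (480x640x3 uint8, red, green, blue), "range_z" (480x640 float32, m along the optical axis (not along the pixel's ray), 0 where there is no reading), "camera_matrix" (3x3 intrinsics, pixels), "eye" and "attitude" of the camera in the world; the wrist camera has in their place "tool_from_camera" (4x4, takes a point from camera to tool coordinates, whose origin is the TCP and whose axes are the tool frame's). Camera axes: x right, y down, z forward; pixel columns grow to the right and rows downward; lengths in m; the calibration is good to about 2 mm. A picture is of the moment at which its call begins: read the wrist's pose just before it.
- arm.sign_off(): hands the job in, once; it reports no verdict.
The state is a dict: "clock": time; "joints": joint angles; "dq": joint speeds; "joint_efforts": joint torques, N m; "position": TCP position; "ee_rot": TCP orientation; "force": force on the tool from outside, world axes, zero at the start; "ft_torque": the same for the moment, N m; "width": opening from 0.0 (shut) to 1.0 (fully open).
Only numpy, scipy, OpenCV 4.12 (cv2) and the standard library are available. Lean on these libraries where they do the work, as an engineer would, in place of code of your own. Each camera call takes 0.05 s, during which the arm holds its last target.

## Working session

There is one attempt and no reset: what is moved stays moved. The work goes in short steps, Python scripts to look and compute and a tool call to move; the robot and the scene stay as the last step left them, time stands still between calls to the robot, and variables do not carry over. Pictures are saved under pics/ and viewed, and the job is handed in when it is done.

Besides the shell and the picture viewer there is one more tool, called after ">>>" by a JSON object that holds its "op" and its "data". step_arm: Moves the arm, as the interface text tells. Its arguments: {"type":"object","properties":{"rows":{"type":"array","items":{"type":"array","items":{"type":"number"}}},"newtons":{"type":"number"}},"required":["rows"]}

```bash
mkdir -p pics; cat > h.py <<'E'
import numpy as np,cv2
from cell import status,cams,arm
from scipy.spatial.transform import Rotation as R
def snap(n,f):
    s=status.observe(); im=cams.get_image(n); cv2.imwrite('pics/'+f,im['pixels'][:,:,::-1]); 
    np.savez('pics/'+f+'.npz',**{k:v for k,v in im.items()},pos=s['position'],rot=s['ee_rot']); return im
def cloud(im):
    K=np.array(im['camera_matrix']);z=im['range_z'];v,u=np.mgrid[:480,:640]
    p=np.stack([(u-K[0,2])/K[0,0]*z,(v-K[1,2])/K[1,1]*z,z],-1)
    A=np.array(im['attitude']); 
    Rm=A if A.shape==(3,3) else R.from_rotvec(A).as_matrix()
    return p@Rm.T+np.array(im['eye'])
E
python3 - <<'E'
from h import *
s=status.observe();print(s)
for n in('scene','top'):
    im=snap(n,n+'1.png');print(n,im['eye'],im['attitude'],im['camera_matrix'])
E
```

```text
{'clock': 0.0, 'joints': array([ 1.20039811,  0.43521852,  0.02497514,  1.57412471, -0.01162165,
        1.13398977, -0.07508821]), 'dq': array([-0.00029316, -0.00101011, -0.00055283,  0.00116446,  0.00037442,
        0.00084672, -0.00031665]), 'joint_efforts': array([-1.52838138e-04, -6.67858243e+01,  9.84452069e-01, -3.14456141e+01,
       -6.06998219e-02,  4.28040465e-02,  1.64003327e-04]), 'position': array([ 0.16519076, -0.60222979,  0.22593708]), 'ee_rot': array([ 1.01066294,  1.32541109, -1.00922371]), 'force': array([-1.11081483, -0.31660713, -0.58155892]), 'ft_torque': array([-0.06000776, -0.02478388,  0.02510876]), 'width': 1.002811106999605}
scene [1.55689274 0.13314534 0.96153064] [-1.58723692 -1.83479702  0.84805028] [[513.95341339   0.         322.68252891]
 [  0.         513.95341339 234.87670107]
 [  0.           0.           1.        ]]
top [0.40935146 0.02755774 1.22558083] [-2.23346873  2.16656631 -0.10441938] [[459.55594914   0.         325.28007165]
 [  0.         459.55594914 237.04961556]
 [  0.           0.           1.        ]]
```

View pics/scene1.png

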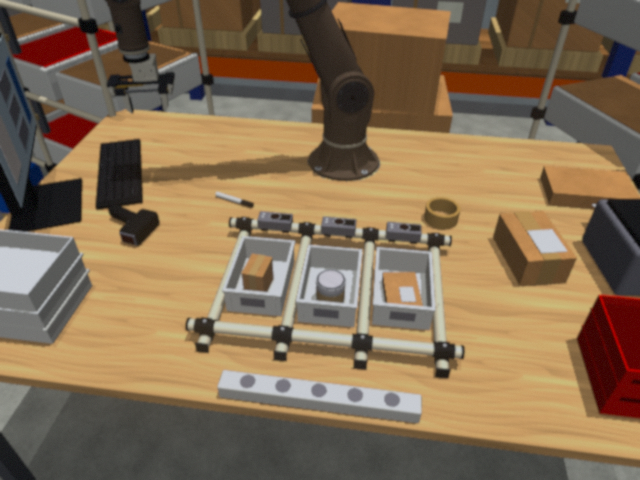

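View pics/top1.png

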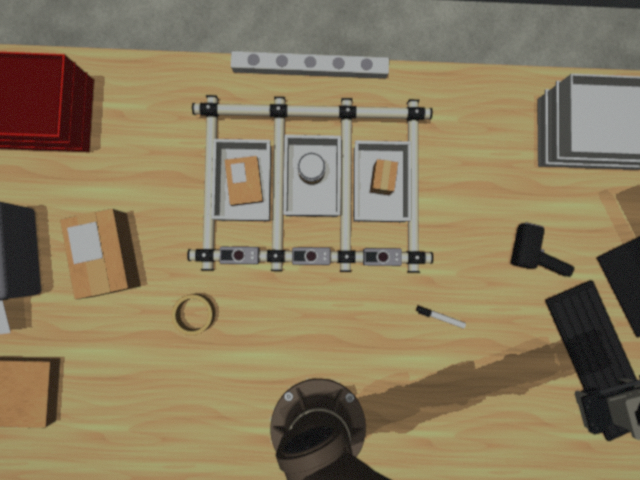

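The tin's tote is in the middle lane (top view, tin at about 312,167). The three sensor modules lie at row 256, with windows at about columns 238, 311 and 383. Next I'll measure these.

```bash
python3 - <<'E'
from h import *
d=dict(np.load('pics/top1.png.npz'));P=cloud(d)
im=cv2.imread('pics/top1.png')
cv2.imwrite('pics/z1.png',cv2.resize(im[95:275,185:440],None,fx=3,fy=3,interpolation=cv2.INTER_CUBIC))
def pt(u,v): print((u,v),P[v,u].round(4))
for u,v in [(238,255),(311,256),(383,257),(250,256),(323,256),(395,257),(312,167),(312,200),(312,216),(312,136),(208,180),(278,180),(346,180),(414,180),(243,112),(312,113),(381,114),(312,300)]: pt(u,v)
E
```

```text
(238, 255) [0.4358 0.2124 0.0789]
(311, 256) [0.4387 0.0313 0.0815]
(383, 257) [ 0.4417 -0.149   0.0775]
(250, 256) [0.4342 0.1827 0.0786]
(323, 256) [0.4398 0.0013 0.0743]
(395, 257) [ 0.4427 -0.1794  0.0763]
(312, 167) [0.663  0.0359 0.0806]
(312, 200) [0.59   0.0336 0.008 ]
(312, 216) [0.5449 0.0322 0.0274]
(312, 136) [0.7445 0.0385 0.0739]
(208, 180) [0.6306 0.3071 0.0274]
(278, 180) [0.6372 0.1245 0.0266]
(346, 180) [ 0.6428 -0.0543  0.0299]
(414, 180) [ 0.6497 -0.235   0.027 ]
(243, 112) [0.8062 0.2189 0.0554]
(312, 113) [0.812  0.0406 0.0513]
(381, 114) [ 0.816  -0.1398  0.0525]
(312, 300) [0.3249 0.0253 0.0062]
```

View pics/z1.png

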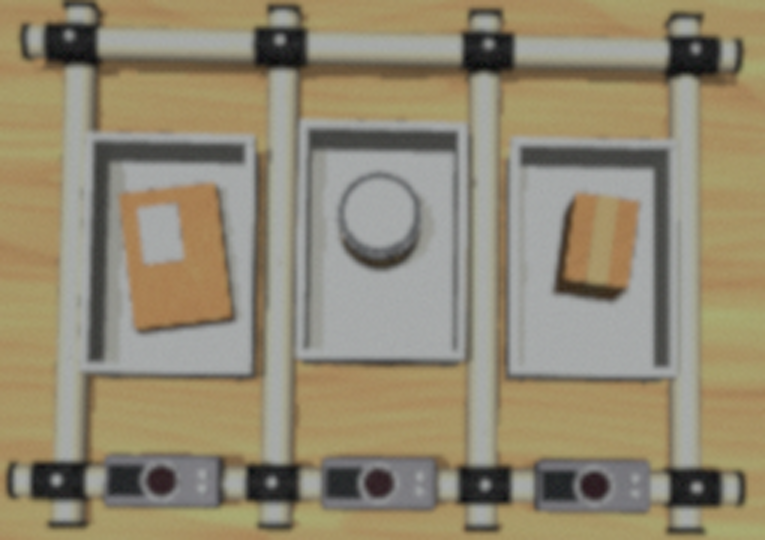

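```bash
cat >> h.py <<'E'
def ray(im,u,v,z):
    K=np.array(im['camera_matrix']);Rm=R.from_rotvec(np.array(im['attitude'])).as_matrix();e=np.array(im['eye'])
    d=Rm@np.array([(u-K[0,2])/K[0,0],(v-K[1,2])/K[1,1],1]);return e+d*(z-e[2])/d[2]
E
python3 - <<'E'
from h import *
d=dict(np.load('pics/top1.png.npz'))
Z=lambda x,y:(185+(x+.5)/3-.5,95+(y+.5)/3-.5)
for n,x,y,z in [('w0',161,481,.078),('w1',378,484,.078),('w2',594,486,.078),('cL',57,481,.058),('c1',272,482,.058),('c2',485,486,.058),('cR',696,489,.058),
 ('fL',70,42,.058),('f1',281,46,.058),('f2',487,50,.058),('fR',692,55,.058),('nearL',298,360,.075),('nearR',463,362,.075),('farL',302,122,.075),('farR',467,124,.075),('tin',379,208,.077),('farstop1',380,66,.042)]:
    print(n,ray(d,*Z(x,y),z).round(4))
s=status.observe();print(R.from_rotvec(s['ee_rot']).as_matrix().round(3))
# scene check
d2=dict(np.load('pics/scene1.png.npz'));P=cloud(d2)
im=cv2.imread('pics/scene1.png');cv2.imwrite('pics/z2.png',cv2.resize(im[200:370,180:470],None,fx=2.75,fy=2.75,interpolation=cv2.INTER_CUBIC))
E
```

```text
w0 [0.4358 0.2118 0.078 ]
w1 [0.4388 0.0322 0.078 ]
w2 [ 0.4425 -0.1481  0.078 ]
cL [0.4337 0.3019 0.058 ]
c1 [0.4383 0.1217 0.058 ]
c2 [ 0.4403 -0.0584  0.058 ]
cR [ 0.4432 -0.2384  0.058 ]
fL [0.8106 0.3086 0.058 ]
f1 [0.8142 0.1278 0.058 ]
f2 [ 0.8177 -0.0502  0.058 ]
fR [ 0.8203 -0.2288  0.058 ]
nearL [0.5406 0.1024 0.075 ]
nearR [ 0.5434 -0.0359  0.075 ]
farL [0.7433 0.1062 0.075 ]
farR [ 0.7469 -0.0337  0.075 ]
tin [0.6714 0.0387 0.077 ]
farstop1 [0.8053 0.0421 0.042 ]
[[-0.     0.964  0.265]
 [ 0.001  0.265 -0.964]
 [-1.    -0.    -0.001]]
```

View pics/z2.png

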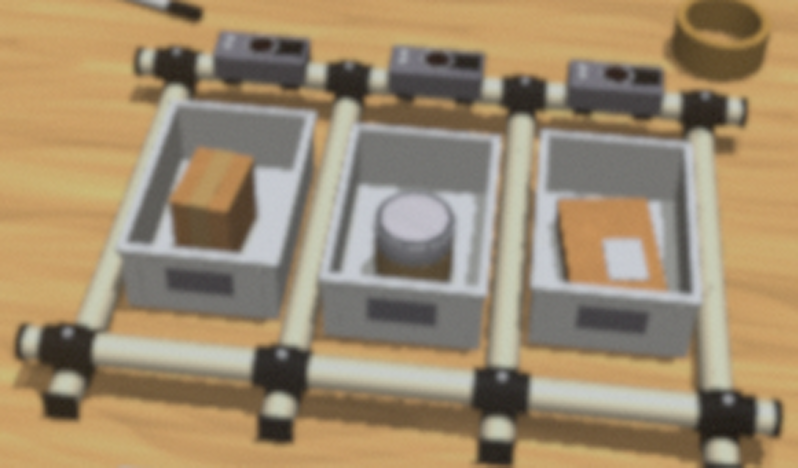

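>>> {"op": "step_arm", "data": {"rows": [[1,0,0.54,-0.674,0.238,0,0],[1,0,0.54,-0.674,0.238,0,0],[1,0,0.54,-0.674,0.238,0,0],[1,0,0.54,-0.674,0.238,0,0],[1,0,0.54,-0.674,0.238,0,0],[1,0,0.54,-0.674,0.238,0,0],[1,0,0.54,-0.674,0.238,0,0],[1,0,0.54,-0.674,0.238,0,0],[1,0,0.54,-0.674,0.238,0,0],[1,0,0.54,-0.674,0.238,0,0],[1,0,0.54,-0.674,0.238,0,0],[1,0,0.54,-0.674,0.238,0,0]], "newtons": 5}}

```text
clock: 1.1
position: [0.3637, -0.1418, 0.2268]
ee_rot: [1.196, 1.217, -1.196]
force: [2.3, -0.4, 0.9]
width: 0.179
```

```bash
cat > m.py <<'E'
import sys
from h import *
s=status.observe();M=R.from_rotvec(s['ee_rot']).as_matrix()
print(s['clock'],s['position'].round(4),'q',s['joints'].round(2),'F',s['force'].round(1),s['width']);print(M.round(3))
if len(sys.argv)>4:
    t=np.array([float(a) for a in sys.argv[1:4]]);pitch=np.radians(float(sys.argv[4]));yaw=np.radians(1.1)
    # target: x_tool down, tips forward by pitch ; y_tool forward; z_tool = right
    Rz=R.from_rotvec([0,0,yaw]).as_matrix()
    x=Rz@[np.sin(pitch),0,-np.cos(pitch)];y=Rz@[np.cos(pitch),0,np.sin(pitch)];T=np.stack([x,y,np.cross(x,y)],1)
    print('row',(M.T@(t-s['position'])/.8).round(4),(np.degrees(R.from_matrix(M.T@T).as_rotvec())/60).round(4))
E
python3 m.py .439 .032 .227 0
```

```text
1.1 [ 0.3637 -0.1418  0.2268] q [ 0.51  0.07 -0.28  2.08  0.02  1.   -1.34] F [ 2.3 -0.4  0.9] 0.17949518093324326
[[ 0.     1.     0.018]
 [-0.     0.018 -1.   ]
 [-1.     0.     0.   ]]
row [-0.0003  0.0981 -0.2155] [-0.0009  0.0004 -0.0001]
```

>>> {"op": "step_arm", "data": {"rows": [[1,0,0.098,-0.2155,0,0,0],[1,0,0.098,-0.2155,0,0,0],[1,0,0.098,-0.2155,0,0,0],[1,0,0.098,-0.2155,0,0,0],[1,0,0.098,-0.2155,0,0,0],[1,0,0.098,-0.2155,0,0,0],[1,0,0.098,-0.2155,0,0,0]]}}

```text
clock: 1.68
position: [0.4387, 0.0312, 0.2264]
ee_rot: [1.193, 1.22, -1.194]
force: [-1.0, -1.0, 0.1]
width: 0.006
```

```bash
python3 m.py .439 .032 .105 0; python3 - <<'E'
from h import *
im=snap('wrist','w1.png');print(im['tool_from_camera'].round(3),im['camera_matrix'].round(1))
E
```

```text
1.6833 [0.4387 0.0312 0.2264] q [ 0.21  0.17 -0.46  1.97  0.09  1.02 -1.84] F [-1.  -1.   0.1] 0.00597083518003859
[[-0.001  1.     0.022]
 [ 0.     0.022 -1.   ]
 [-1.    -0.001 -0.   ]]
row [ 0.1517  0.0005 -0.001 ] [ 0.0023 -0.0003  0.0008]
[[-0.001 -0.248  0.969 -0.159]
 [ 0.001 -0.969 -0.248  0.065]
 [ 1.     0.     0.001  0.   ]
 [ 0.     0.     0.     1.   ]] [[431.3   0.  319.5]
 [  0.  431.3 231.4]
 [  0.    0.    1. ]]
```

View pics/w1.png

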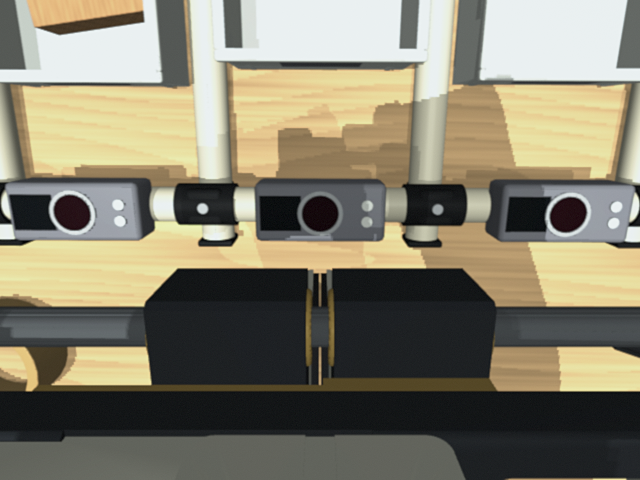

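The wrist view shows the middle lane's window at (320,213), straight ahead of the shut fingers. I'll cross-check its position from this view.

```bash
cat >> h.py <<'E'
def wray(d,u,v,z):
    K=d['camera_matrix'];T=d['tool_from_camera'];M=R.from_rotvec(d['rot']).as_matrix()
    o=d['pos']+M@T[:3,3];r=M@T[:3,:3]@np.array([(u-K[0,2])/K[0,0],(v-K[1,2])/K[1,1],1]);return o+r*(z-o[2])/r[2]
E
python3 - <<'E'
from h import *
d=dict(np.load('pics/w1.png.npz'))
for n,u,v,z in [('w1',320.5,213,.078),('rimL',217,62,.071),('rimR',427,67,.071),('fingerfrontL',180,269,.227),('fingR',465,269,.227)]:print(n,wray(d,u,v,z).round(4))
z=d['range_z'];print(z[213,320],z[300,200],z[275,200],z[62,300])
E
```

```text
w1 [0.4392 0.03   0.078 ]
rimL [0.5416 0.1031 0.071 ]
rimR [ 0.5415 -0.0407  0.071 ]
fingerfrontL [0.4473 0.0851 0.227 ]
fingR [ 0.4498 -0.0254  0.227 ]
0.3137974 0.07554493 0.08870927 0.31132892
```

Both cameras agree to within 2 mm. I'll go down to about 27 mm above the window and hold there.

>>> {"op": "step_arm", "data": {"rows": [[1,0.04,0,0,0,0,0],[1,0.08,0,0,0,0,0],[1,0.12,0,0,0,0,0],[1,0.14,0,0,0,0,0],[1,0.152,0,0,0,0,0],[1,0.152,0,0,0,0,0],[1,0.152,0,0,0,0,0],[1,0.152,0,0,0,0,0],[1,0.152,0,0,0,0,0],[1,0.152,0,0,0,0,0],[1,0.152,0,0,0,0,0],[1,0.152,0,0,0,0,0]]}}

```text
clock: 2.73
position: [0.4391, 0.0301, 0.1056]
ee_rot: [1.196, 1.217, -1.195]
force: [-0.1, 0.6, 0.5]
width: 0.006
```

>>> {"op": "step_arm", "data": {"rows": [[1,0,0,0,0,0,0],[1,0,0,0,0,0,0],[1,0,0,0,0,0,0],[1,0,0,0,0,0,0],[1,0,0,0,0,0,0],[1,0,0,0,0,0,0],[1,0,0,0,0,0,0],[1,0,0,0,0,0,0],[1,0,0,0,0,0,0],[1,0,0,0,0,0,0],[1,0,0,0,0,0,0],[1,0,0,0,0,0,0]]}}

```text
clock: 3.73
position: [0.4388, 0.0301, 0.1051]
ee_rot: [1.196, 1.218, -1.196]
force: [-0.1, 0.1, 0.2]
width: 0.006
```

>>> {"op": "step_arm", "data": {"rows": [[1,0,0,0,0,0,0],[1,0,0,0,0,0,0],[1,0,0,0,0,0,0],[1,0,0,0,0,0,0],[1,0,0,0,0,0,0],[1,0,0,0,0,0,0],[1,0,0,0,0,0,0],[1,0,0,0,0,0,0],[1,0,0,0,0,0,0],[1,0,0,0,0,0,0],[1,0,0,0,0,0,0],[1,0,0,0,0,0,0]]}}

```text
clock: 4.73
position: [0.4388, 0.0301, 0.1051]
ee_rot: [1.196, 1.218, -1.196]
force: [-0.0, 0.3, 0.7]
width: 0.005
```

```bash
python3 m.py .439 .031 .105 0; python3 - <<'E'
from h import *
snap('scene','s2.png')
im=cv2.imread('pics/s2.png');cv2.imwrite('pics/s2z.png',cv2.resize(im[120:370,180:470],None,fx=2.4,fy=2.4,interpolation=cv2.INTER_CUBIC))
E
```

```text
4.7333 [0.4388 0.0301 0.1051] q [ 0.16  0.33 -0.43  2.12  0.21  0.72 -1.96] F [-0.   0.3  0.7] 0.004578568298506617
[[-0.     1.     0.018]
 [-0.     0.018 -1.   ]
 [-1.    -0.     0.   ]]
row [ 0.0001  0.0002 -0.0011] [-0.0007  0.      0.    ]
```

View pics/s2z.png

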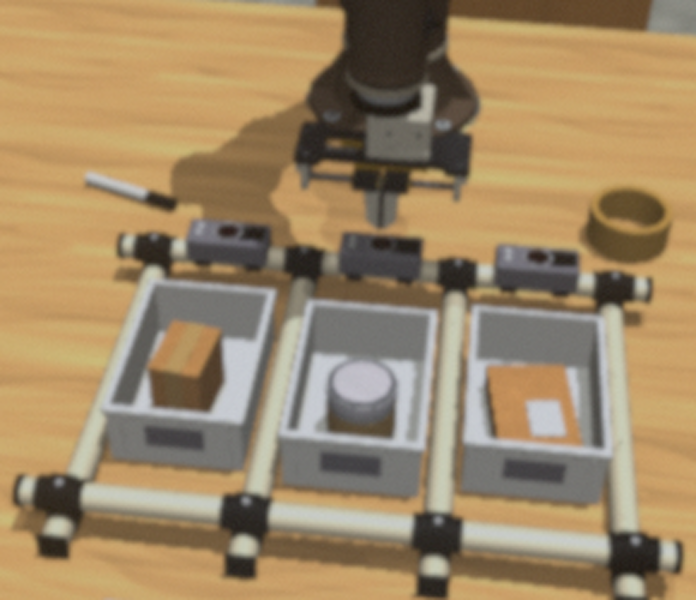

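The fingertips hover over the middle module's window (382,240 in the crop) without touching it, and nothing has moved. I'll hold one more second for margin, then rise, go forward and tilt.

>>> {"op": "step_arm", "data": {"rows": [[1,0,0,0,0,0,0],[1,0,0,0,0,0,0],[1,0,0,0,0,0,0],[1,0,0,0,0,0,0],[1,0,0,0,0,0,0],[1,0,0,0,0,0,0],[1,0,0,0,0,0,0],[1,0,0,0,0,0,0],[1,0,0,0,0,0,0],[1,0,0,0,0,0,0],[1,0,0,0,0,0,0],[1,0,0,0,0,0,0]]}}

```text
clock: 5.78
position: [0.4388, 0.0301, 0.1051]
ee_rot: [1.196, 1.218, -1.196]
force: [-0.8, 0.1, -1.3]
width: 0.006
```

>>> {"op": "step_arm", "data": {"rows": [[1,-0.04,0,0,0,0,0],[1,-0.075,0,0,0,0,0],[1,-0.075,0.03,0,0,0,0],[1,-0.075,0.06,-0.002,0,0,0.1],[1,-0.075,0.094,-0.004,0,0,0.2],[1,-0.075,0.094,-0.004,0,0,0.2],[1,-0.075,0.094,-0.004,0,0,0.2],[1,-0.075,0.094,-0.004,0,0,0.2],[1,-0.075,0.094,-0.004,0,0,0.2]]}}

```text
clock: 6.53
position: [0.5132, 0.0345, 0.1649]
ee_rot: [1.288, 1.066, -1.042]
force: [0.8, 1.4, 0.3]
width: 0.004
```

```bash
python3 m.py .516 .0335 .035 12
```

```text
6.5333 [0.5132 0.0345 0.1649] q [ 0.16  0.25 -0.42  2.07  0.24  0.65 -1.97] F [0.8 1.4 0.3] 0.0035269449245174936
[[ 0.205  0.979  0.018]
 [ 0.003  0.018 -1.   ]
 [-0.979  0.205  0.   ]]
row [ 0.1597 -0.0299  0.0012] [-0.0008  0.0005  0.0028]
```

>>> {"op": "step_arm", "data": {"rows": [[1,0.03,-0.0056,0.001,0,0,0],[1,0.06,-0.011,0.001,0,0,0],[1,0.09,-0.017,0.001,0,0,0],[1,0.12,-0.0225,0.001,0,0,0],[1,0.14,-0.026,0.001,0,0,0],[1,0.16,-0.03,0.001,0,0,0],[1,0.16,-0.03,0.001,0,0,0],[1,0.16,-0.03,0.001,0,0,0]]}}

```text
clock: 7.2
position: [0.5164, 0.0338, 0.0343]
ee_rot: [1.287, 1.065, -1.042]
force: [-0.4, -0.1, 1.0]
width: 0.003
```

```bash
python3 m.py .576 .0345 .035 12; python3 - <<'E'
from h import *
snap('wrist','w3.png');
snap('scene','s3.png')
im=cv2.imread('pics/s3.png');cv2.imwrite('pics/s3z.png',cv2.resize(im[170:370,180:470],None,fx=2.7,fy=2.7,interpolation=cv2.INTER_CUBIC))
E
```

```text
7.2 [0.5164 0.0338 0.0343] q [ 0.    0.46 -0.25  2.2   0.48  0.33 -2.21] F [-0.4 -0.1  1. ] 0.002539062204844492
[[ 0.205  0.979  0.019]
 [ 0.003  0.018 -1.   ]
 [-0.979  0.205  0.001]]
row [0.0144 0.0731 0.0005] [-0.0004  0.001   0.0028]
```

View pics/w3.png

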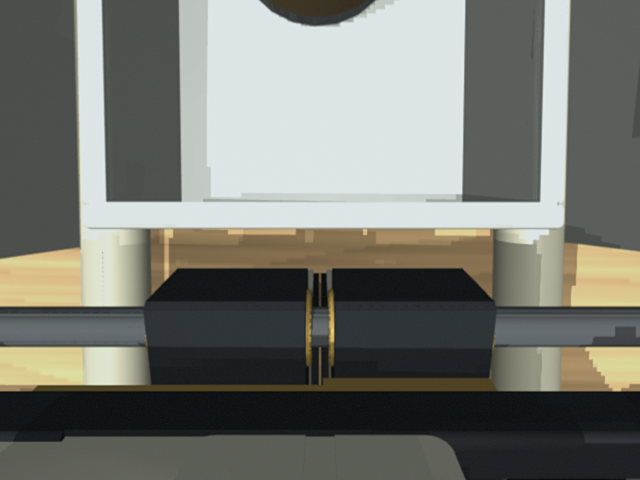

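View pics/s3z.png

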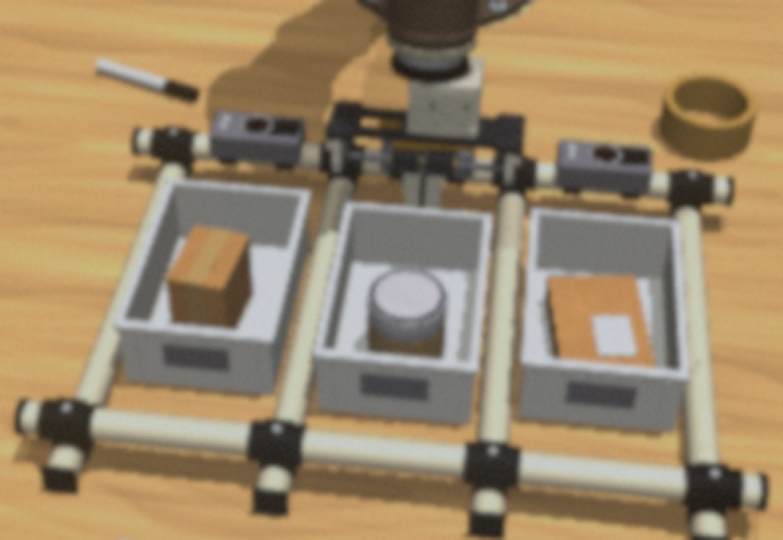

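The wrist view shows the wall rim square ahead of the fingers (row 215), with clear space between, and the tin at the top of the frame. I'll push slowly.

>>> {"op": "step_arm", "data": {"rows": [[1,0.0009,0.0043,0,0,0,0],[1,0.0018,0.0086,0,0,0,0],[1,0.0027,0.0129,0,0,0,0],[1,0.0036,0.0172,0,0,0,0],[1,0.0045,0.0215,0,0,0,0],[1,0.0054,0.0258,0,0,0,0],[1,0.0063,0.0301,0,0,0,0],[1,0.0072,0.0344,0,0,0,0],[1,0.0081,0.0387,0,0,0,0],[1,0.009,0.043,0,0,0,0],[1,0.0099,0.0473,0,0,0,0],[1,0.0108,0.0516,0,0,0,0]]}}

```text
clock: 8.3
position: [0.5595, 0.0347, 0.0349]
ee_rot: [1.289, 1.064, -1.04]
force: [-2.3, 0.5, -0.3]
width: 0.006
```

```bash
python3 m.py .592 .0348 .035 12; python3 - <<'E'
from h import *
snap('wrist','w4.png');
E
```

```text
8.3 [0.5595 0.0347 0.0349] q [ 0.03  0.51 -0.27  2.1   0.46  0.38 -2.17] F [-2.3  0.5 -0.3] 0.0064370952818772
[[ 0.208  0.978  0.018]
 [ 0.004  0.018 -1.   ]
 [-0.978  0.208  0.   ]]
row [0.0083 0.0397 0.0006] [-0.0007  0.0002  0.0003]
```

View pics/w4.png

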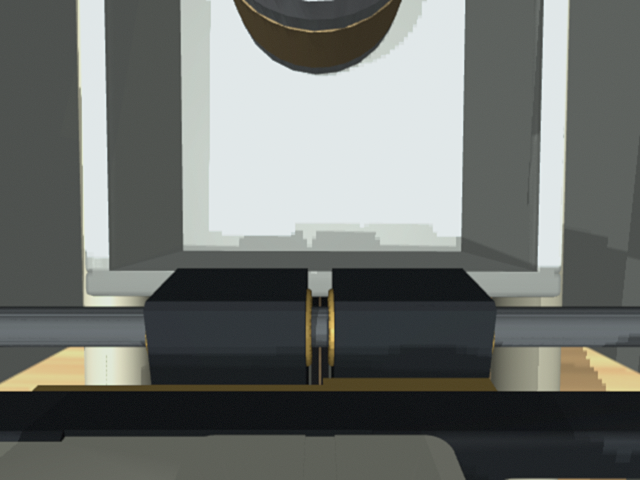

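The tote is moving with the fingers (about 2 N), the tin is well clear and the tote stays square. I'll continue to just short of the stop.

>>> {"op": "step_arm", "data": {"rows": [[1,0.0009,0.0041,0,0,0,0],[1,0.0018,0.0082,0,0,0,0],[1,0.0027,0.0123,0,0,0,0],[1,0.0036,0.0164,0,0,0,0],[1,0.0045,0.0205,0,0,0,0],[1,0.0054,0.0246,0,0,0,0],[1,0.0063,0.0287,0,0,0,0],[1,0.007,0.033,0,0,0,0],[1,0.0076,0.036,0,0,0,0],[1,0.008,0.038,0,0,0,0],[1,0.0083,0.0395,0,0,0,0]]}}

```text
clock: 9.27
position: [0.5918, 0.0353, 0.0351]
ee_rot: [1.289, 1.064, -1.04]
force: [-2.9, -0.1, -0.2]
width: 0.005
```

```bash
python3 m.py .598 .0350 .035 12; python3 - <<'E'
from h import *
snap('wrist','w5.png');
snap('scene','s5.png')
im=cv2.imread('pics/s5.png');cv2.imwrite('pics/s5z.png',cv2.resize(im[170:370,180:470],None,fx=2.7,fy=2.7,interpolation=cv2.INTER_CUBIC))
E
```

```text
9.2667 [0.5918 0.0353 0.0351] q [ 0.04  0.54 -0.29  2.02  0.45  0.43 -2.14] F [-2.9 -0.1 -0.2] 0.00517510442211138
[[ 0.208  0.978  0.018]
 [ 0.004  0.018 -1.   ]
 [-0.978  0.208 -0.   ]]
row [0.0017 0.0076 0.0005] [-0.0008  0.0001  0.    ]
```

View pics/s5z.png

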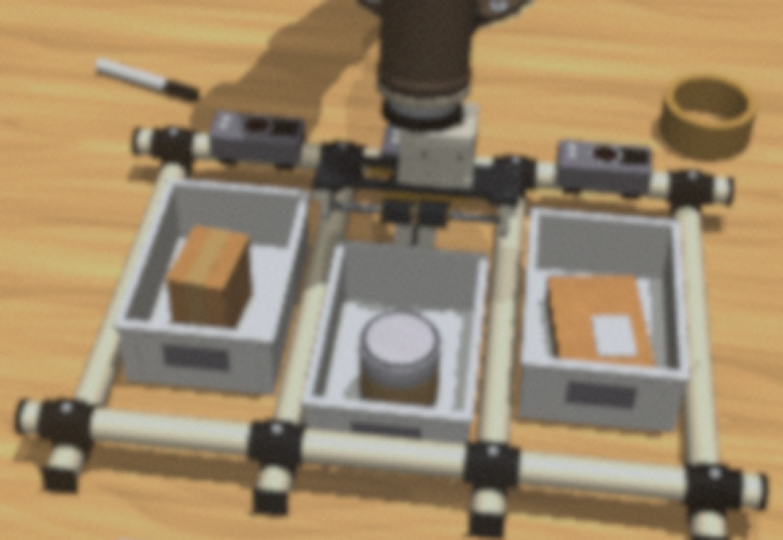

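The tote is almost at the far tube, and its neighbours haven't moved. I'll creep forward and watch the force.

>>> {"op": "step_arm", "data": {"rows": [[1,0.0004,0.0018,0,0,0,0],[1,0.0008,0.0036,0,0,0,0],[1,0.0012,0.0054,0,0,0,0],[1,0.0015,0.0072,0,0,0,0],[1,0.0015,0.0072,0,0,0,0]]}}

```text
clock: 9.78
position: [0.5979, 0.0354, 0.0352]
ee_rot: [1.289, 1.063, -1.039]
force: [-1.7, -0.1, -1.7]
width: 0.008
```

>>> {"op": "step_arm", "data": {"rows": [[1,0.0003,0.0013,0,0,0,0],[1,0.0005,0.0025,0,0,0,0],[1,0.0005,0.0025,0,0,0,0]]}}

```text
clock: 10.03
position: [0.5988, 0.0354, 0.035]
ee_rot: [1.288, 1.064, -1.041]
force: [-4.9, 0.2, 2.6]
width: 0.002
```

>>> {"op": "step_arm", "data": {"rows": [[1,0.0003,0.0013,0,0,0,0],[1,0.0005,0.0025,0,0,0,0],[1,0.0005,0.0025,0,0,0,0]]}}

```text
clock: 10.28
position: [0.5992, 0.0353, 0.0347]
ee_rot: [1.286, 1.066, -1.043]
force: [-12.6, -0.2, 7.8]
width: 0.004
```

The force rose to 12.6 N and the position stalled at x = 0.599, as predicted for home. I'll back straight off, then rise.

>>> {"op": "step_arm", "data": {"rows": [[1,-0.0005,-0.0024,0,0,0,0],[1,-0.001,-0.005,0,0,0,0],[1,-0.003,-0.014,0,0,0,0],[1,-0.006,-0.028,0,0,0,0],[1,-0.009,-0.042,0,0,0,0],[1,-0.0105,-0.049,0,0,0,0],[1,-0.0105,-0.049,0,0,0,0],[1,-0.0105,-0.049,0,0,0,0]]}}

```text
clock: 10.95
position: [0.562, 0.0349, 0.0357]
ee_rot: [1.289, 1.063, -1.039]
force: [-0.3, 0.5, -0.2]
width: 0.002
```

```bash
python3 m.py .555 .0345 .235 12; python3 - <<'E'
from h import *
d=snap('wrist','w6.png');d=snap('scene','s6.png')
im=cv2.imread('pics/s6.png');cv2.imwrite('pics/s6z.png',cv2.resize(im[200:370,180:470],None,fx=2.7,fy=2.7,interpolation=cv2.INTER_CUBIC))
E
```

```text
10.95 [0.562  0.0349 0.0357] q [ 0.03  0.51 -0.27  2.09  0.46  0.39 -2.17] F [-0.3  0.5 -0.2] 0.0022860343587361607
[[ 0.209  0.978  0.019]
 [ 0.004  0.018 -1.   ]
 [-0.978  0.209 -0.   ]]
row [-0.2455  0.0435  0.0003] [-0.0005  0.     -0.0011]
```

View pics/s6z.png

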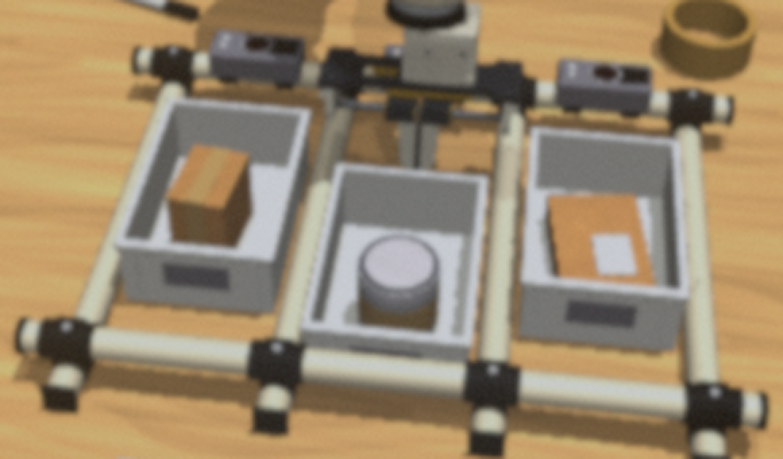

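Tote against the tube. I'll rise vertically.

>>> {"op": "step_arm", "data": {"rows": [[1,-0.03,0.005,0,0,0,0],[1,-0.07,0.012,0,0,0,0],[1,-0.11,0.019,0,0,0,0],[1,-0.15,0.026,0,0,0,0],[1,-0.2,0.035,0,0,0,0],[1,-0.245,0.043,0,0,0,0],[1,-0.245,0.043,0,0,0,0],[1,-0.245,0.043,0,0,0,0]]}}

```text
clock: 11.72
position: [0.5563, 0.0348, 0.2369]
ee_rot: [1.292, 1.059, -1.036]
force: [-1.4, -0.0, -0.8]
width: 0.007
```

```bash
python3 m.py .439 -.20 .26 0
```

```text
11.7167 [0.5563 0.0348 0.2369] q [ 0.21  0.24 -0.47  1.89  0.2   0.84 -1.91] F [-1.4 -0.  -0.8] 0.007378202593169626
[[ 0.213  0.977  0.018]
 [ 0.004  0.017 -1.   ]
 [-0.977  0.213 -0.   ]]
row [-0.0607 -0.1422  0.2908] [-1.400e-03 -2.000e-04 -2.054e-01]
```

>>> {"op": "step_arm", "data": {"rows": [[1,-0.06,-0.05,0.05,0,0,0],[1,-0.07,-0.14,0.1,0,0,-0.05],[1,-0.08,-0.2,0.2,0,0,-0.1],[1,-0.08,-0.24,0.3,0,0,-0.15],[1,-0.08,-0.24,0.38,0,0,-0.2],[1,-0.08,-0.24,0.38,0,0,-0.2],[1,-0.08,-0.24,0.38,0,0,-0.2],[1,-0.08,-0.24,0.38,0,0,-0.2],[1,-0.08,-0.24,0.38,0,0,-0.2],[1,-0.08,-0.24,0.38,0,0,-0.2],[1,-0.08,-0.24,0.38,0,0,-0.2],[1,-0.08,-0.24,0.38,0,0,-0.2]]}}

```text
clock: 12.72
position: [0.3588, -0.2726, 0.2558]
ee_rot: [1.197, 1.219, -1.196]
force: [-0.1, -0.1, -0.1]
width: 0.008
```

```bash
python3 - <<'E'
from h import *
snap('top','t7.png')
im=cv2.imread('pics/t7.png');a=cv2.imread('pics/top1.png')
cv2.imwrite('pics/t7z.png',cv2.resize(im[95:275,185:440],None,fx=3,fy=3,interpolation=cv2.INTER_CUBIC))
df=cv2.GaussianBlur(cv2.absdiff(im,a),(5,5),0).max(2)
cv2.imwrite('pics/d7.png',cv2.convertScaleAbs(df,alpha=3))
E
```

```text
(no output)
```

View pics/t7z.png

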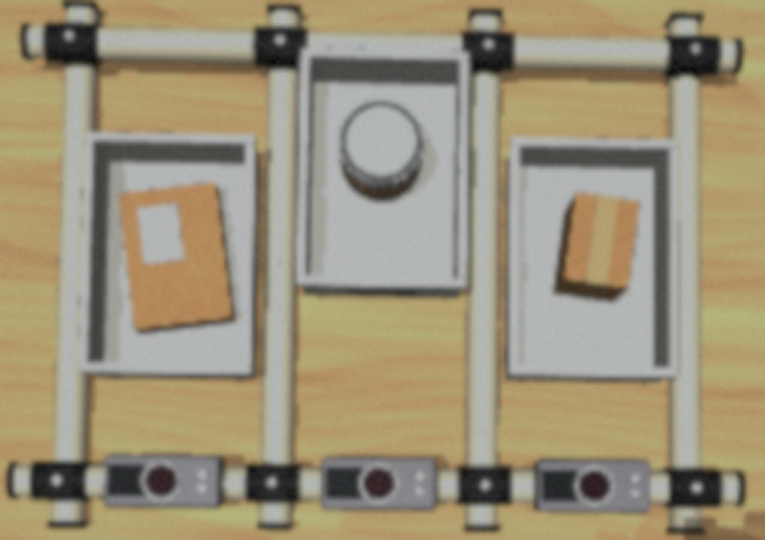

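View pics/d7.png

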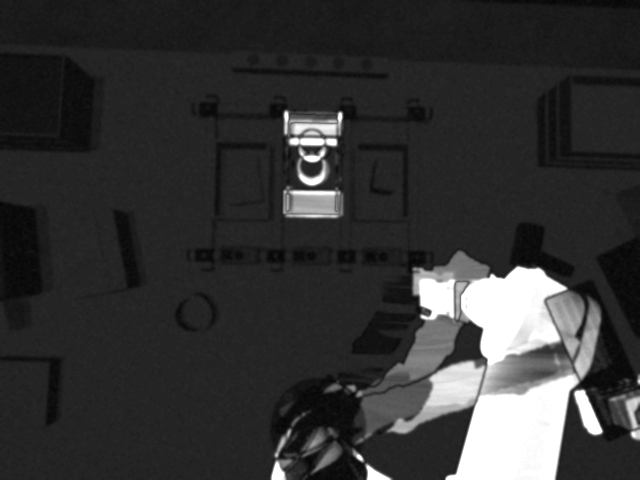

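>>> {"op": "step_arm", "data": {"rows": [[1,0,0,0,0,0,0],[1,0,0,0,0,0,0],[1,0,0,0,0,0,0],[1,0,0,0,0,0,0]]}}

```text
clock: 13.1
position: [0.3593, -0.2724, 0.2568]
ee_rot: [1.195, 1.218, -1.194]
force: [0.1, -0.6, 0.9]
width: 0.007
```

```bash
python3 - <<'E'
from h import *
d=dict(np.load('pics/t7.png.npz'))
Z=lambda x,y:(185+(x+.5)/3-.5,95+(y+.5)/3-.5)
for x,y in [(298,286),(465,289),(302,51),(467,54)]: print(ray(d,*Z(x,y),.075).round(4))
print(np.abs(status.observe()['dq']).max(), arm.sign_off())
E
```

```text
[0.603  0.1046 0.075 ]
[ 0.6053 -0.0359  0.075 ]
[0.8047 0.1084 0.075 ]
[ 0.8076 -0.0321  0.075 ]
the job is handed in; nothing more can be done
0.00518564328528817 None
```

The tin's tote, in the middle lane, is confirmed at its sensor and now rests against the far tube. I handed the job in at about 13 s, well under the 48 s limit.

- **Confirmation:** I held the closed fingertips pointing down about 27 mm above the middle window for over 3 s without touching it. The tips passed no closer than about 150 mm above the right lane's sensor.
- **Push:** I pushed the tote by its near wall with the fingertips tilted forward below the rim, at about 2–3 N. I stopped when the force rose to 12.6 N and the arm stalled at x = 0.599 m, where the tote should be home. Then I backed off, rose and moved clear.
- **Last checks:** The top camera puts the near rim at x of about 0.604 m, against roughly 0.605 m expected for home, which is within the 2 mm calibration. In a before-and-after image comparison, only the tote with its tin had changed, apart from the arm and its shadow. That comparison cannot show the patch of bench the arm covers.

No check failed or disagreed beyond the calibration error.

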